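# Lock the polisher spindle through the guard window

## Robot

A 7-joint arm with a two-finger parallel gripper is mounted at the origin on the work surface. World frame = base frame: x ahead of the robot, y to its left, z up, the work surface at z = 0. Lengths are in m, angles in rad, forces in N, time in s.
With the tool pointing down it reaches from about 0.425 to 0.925 m from the base axis. Payload 6.8 kg.
Tool frame: the origin (TCP) lies on the mounting face of the last link; the fingertips stand 173 mm ahead of it and the grasp point (between the pads) lies 155 mm ahead of it; z points along the fingers, y is the line along which they close (so a half turn about z gives the same grasp; the last joint's range is limited). The gripper opens to 85 mm and grips with 20 to 120 N. Pads are 22 mm wide; open, the fingers measure 114 mm over their backs; the gripper's body (76 mm by 85 mm) begins 54 mm behind the grasp point. The pads swing forward as they close: fully open they stand 13 mm farther back than shut.
Start: joints at [1.129, 0.477, 0.022, 1.555, -0.011, 1.109, -0.083], TCP at [0.221, -0.638, 0.405] pointing down, gripper open.
Joint ranges: [-2.96, 2.96], [-0.34, 2.1], [-1.41, 1.46], [0.24, 2.44], [-1.37, 4.51], [0.17, 1.92], [-2.96, 2.96]. Speed limits (rad/s): [2.39, 2.39, 3.14, 3.14, 3.14, 3.14, 3.14].

## Interface

Orientations are given as a rotation vector (axis times angle).
In Python, from bench import r gives the robot as it stands.
- The arm moves only by the tool carry_out, never from a script. Its argument "moves" is a list of rows, each a list of 5 numbers: the shift along the tool's x, y, z in m, then the turn about the tool's z in rad, then the finger opening in m, from 0 to 0.0854. In form: [[dx, dy, dz, roll, claw], ...]. A call has exactly 8 rows; each row is the pose to reach, as a shift and turn from the pose commanded when the call began, along the tool's axes at that moment; what a row does not reach only later rows make up. A row lasts 1/10 s, in which the tool goes at most 50 mm and 8.59 degrees, less where a joint would pass 70% of its speed; a pose out of reach is approached as far as the arm can. A call with a gripper value outside its range is refused whole. The fingers move at their own pace and stop on an object; "force" is the grip in N (left out, the last holds). Time passes only in rows, so rows that repeat a pose let the fingers close, or fill a call up. It gives the time, the measured TCP pose, the force, the opening and the grip force at its end, in the units of the state.
- r.get_obs(): the state, without advancing time (a new reading comes with each control period).
- r.grab_frame(name): name is "side" or "top"; returns the picture (384x512x3 uint8, red, green, blue); there is no depth.
- r.calibration(name): a dict with "fx", "fy", "cx", "cy" (pixels), "k1" (the pictures are not rectified: a ray, as slopes to the right and down, at radius r is drawn at 1 + k1 r^2 times it, then the intrinsics apply), "rvec" (rotation vector, rad) and "tvec" (3), from world to camera coordinates, as OpenCV has them. Camera axes: x right, y down, z forward; pixel columns grow to the right and rows downward; lengths in m; the calibration is good to about 2 mm. A picture is of the moment at which its call begins. calibration takes no time and is no camera call.
- r.hand_in(): hands the job in; it is judged then, once.
The state is a dict: "clock": time; "joints": joint angles; "qvel": joint speeds; "tau": joint torques, N m; "tcp_pos": TCP position; "orientation": TCP orientation; "contact_force": force on the tool from outside, world axes, zero at the start; "moment": the same for the moment, N m; "grip_width": finger opening in m; "gripper_force": force on a finger pad.
Only numpy, scipy, OpenCV 4.12 (cv2) and the standard library are available. Lean on these libraries where they do the work, as an engineer would, in place of code of your own. Each camera call takes 0.05 s, during which the arm holds its last target. There are 200 camera calls.

## Task

The bench polisher needs its spindle locked for a wheel change. First push the red stop button on the yellow box fully in; then reach through the window in the polisher's clear guard and press the orange spindle-lock lever fully down with the fingertips, without touching the guard or the felt wheel. Finish while still holding the lever down, and leave the loose things on the bench where they are.

Things in the scene. Friction and masses are not known exactly. Their poses are not given: they have to be found in the camera images.
- polisher: Bench polishing machine, fixed to the bench: grey plinth 300 x 370 x 40 mm (x, y, z), dark motor on its left half (+y), reaching 202 mm high, and on its right half (-y) the guarded felt wheel. Origin: centre of the underside, z up, front faces its own -x. It may be turned some 15 degrees either way about the vertical. It is standing still at present.
- guard: Guard of the polisher: blue sheet-metal hood, 300 mm deep (its x from -150 to +150 mm), 200 mm wide (its y from -180 to +20 mm), closed all round. Same origin and axes as the polisher. The front wall is 130 mm high; from its top edge a 5 mm clear plastic panel rises towards the back (+x) at 22 degrees from level up to 231 mm high at x = +100 mm, and has a rectangular window, the only way in. Must not be touched.
- window (a point): Centre of the window, in the upper face of the clear panel. Axes are the polisher's (z up, not the panel's normal). The opening is 160 mm wide along y and 120 mm long along the 22 degree slope (111 mm seen from above), edged in black rubber 7 mm wide that stands 3 mm above the panel.
- lock_lever (a joint): Spindle-lock lever inside the guard, angle in rad: 0 at rest (up), 0.15 fully down (stop). Steel lever about 140 mm long from its pivot (rear) to the middle of its orange pad (front); the pad sinks 21 mm over the full travel. A spring drives it back up when let go: about 4 N at the pad to start, 9 N fully down.
- lever_pad (a point): Middle of the upper face of the lever's orange pad (36 x 36 mm, 10 mm thick, level when at rest), the place to press. At rest it lies about 16 mm straight below the panel's plane: 18 mm lower, 5 mm nearer the front and 22 mm further left (+y) than the window's centre. The point moves down with the lever; its axes are the polisher's when at rest.
- wheel: Grey felt polishing wheel, 120 mm across and 25 mm thick, upright on a spindle along y inside the guard, to the right of the lever: in the polisher's frame its axis is at x = 30, z = 115 mm and it fills y from -150 to -125 mm (66 mm right of the pad's middle); the notched collar on the same spindle, 64 mm across, sits under the lever 85 mm behind the pad's middle. Origin and axes are the polisher's. Must not be touched.
- stop_station: Yellow stop box fixed to the bench to the left of the polisher, 72 x 72 x 60 mm, with a red mushroom button on top. Origin: centre of the underside, z up.
- stop_button (a joint): Travel of the red mushroom stop button in m: 0 out (on), 0.008 fully in (off). It goes straight down against about 6 N and stays where it is pushed.
- stop_top (a point): Centre of the top face of the red mushroom button (40 mm across), 94 mm above the bench when out. It moves down with the button.
- spectacles: Loose red spectacles folded flat, 46 x 138 x 12 mm (x, y, z), on the bench in front of the polisher. Origin: centre of the underside.
- compound_bar: Loose brown bar of polishing compound in a paper sleeve, 45 x 110 x 30 mm, on the bench in front of the polisher. Origin: centre of the underside.
- bottle: Loose white bottle with blue label and cap, 52 mm across, 140 mm tall, standing to the right of the polisher. Origin: centre of the underside.
- spare_wheel: Loose spare grey felt wheel, 90 mm across, 22 mm thick, lying flat to the right of the polisher. Origin: centre of the underside.
Mind the look-alikes: they are no part of the job. What is meant by the stop_station is not green, and is the larger of those in its own colour.

How it is judged:
By the outcome, as a careful person would: the job done as asked, in the order asked, and still so for the second after the job is handed in, while the arm keeps its last pose, push and grip.
It also fails if it takes over 43 s, if anything falls off the work surface, if the arm or the gripper's body presses on something with over 40 N, if the wrist force passes 120 N, or if a joint passes its speed limit or range.

## Working session

There is one attempt and no reset: what is moved stays moved. The work goes in short steps, Python scripts to look and compute and a tool call to move; the robot and the scene stay as the last step left them, time stands still between calls to the robot, and variables do not carry over. Pictures are saved under pics/ and viewed, at most 10 in all, crops included, and the job is handed in when it is done.

Besides the shell and the picture viewer there is one more tool, called after ">>>" as name(argument=value, ...), one argument or row to a line, values as JSON. carry_out: Moves the arm, as the interface text tells. Its arguments: {"type":"object","properties":{"moves":{"type":"array","items":{"type":"array","items":{"type":"number"}}},"force":{"type":"number"}},"required":["moves"]}

```bash
mkdir -p pics; ls; python3 - <<'E'
from bench import r
import cv2,numpy as np
for n in("top","side"):
    f=r.grab_frame(n); cv2.imwrite(f"pics/{n}0.png",f[:,:,::-1]); c=r.calibration(n); print(n,c)
    R=cv2.Rodrigues(np.array(c["rvec"],float))[0]; print(-R.T@np.array(c["tvec"]))
o=r.get_obs();print(o["clock"],o["tcp_pos"],o["orientation"],o["joints"])
E
```

```text
pics
top {'fx': 374.3883828928366, 'fy': 374.3883828928366, 'cx': 252.75861697301127, 'cy': 194.47023472827524, 'k1': 0.03456619396006418, 'rvec': array([ 2.16662306, -2.11156359,  0.12979373]), 'tvec': array([-0.01309989,  0.53455044,  1.03210136])}
[ 0.3848822  -0.02222698  1.09659503]
side {'fx': 498.9464676717313, 'fy': 498.9464676717313, 'cx': 249.48523138250388, 'cy': 192.14388157695365, 'k1': 0.03698327845385025, 'rvec': array([ 1.78219023, -2.07920592,  0.54677603]), 'tvec': array([0.08224152, 0.54141093, 1.02710904])}
[-0.03543317  0.07414457  1.16107258]
0.1 [ 0.22107252 -0.6374955   0.40381512] [-3.09632598e+00 -5.21639450e-01  6.15547565e-04] [ 1.12890849  0.47771451  0.02233742  1.55637494 -0.01150549  1.10931124
 -0.08310344]
```

View pics/top0.png

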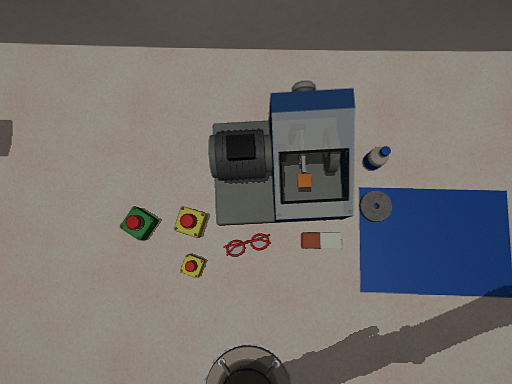

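View pics/side0.png

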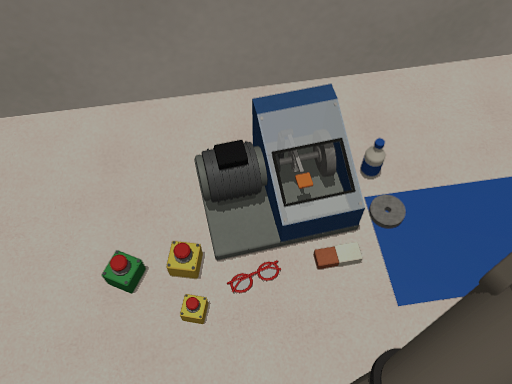

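The red buttons are on the green box (133,223), the larger yellow box (188,221) and the small yellow box (191,266). I choose the one at (188,221), since it is on the larger yellow box. The orange pad is at (304,181) and the window is framed in black at about (315,175).

```bash
cat > h.py <<'E'
import cv2,numpy as np
from bench import r
def ray(n,uv):
    c=r.calibration(n);K=np.array([[c["fx"],0,c["cx"]],[0,c["fy"],c["cy"]],[0,0,1]])
    p=cv2.undistortPoints(np.array([[uv]],float),K,np.array([c["k1"],0,0,0.]))[0,0]
    R=cv2.Rodrigues(np.array(c["rvec"],float))[0]
    d=R.T@np.array([p[0],p[1],1]);return -R.T@np.array(c["tvec"],float),d/np.linalg.norm(d)
def onz(n,uv,z):
    o,d=ray(n,uv);return o+d*(z-o[2])/d[2]
def tri(a,b):
    (o1,d1),(o2,d2)=ray("top",a),ray("side",b)
    s=np.linalg.lstsq(np.c_[d1,-d2],o2-o1,rcond=None)[0]
    p,q=o1+s[0]*d1,o2+s[1]*d2
    return (p+q)/2,np.linalg.norm(p-q)
def blobs(img,lo,hi,amin=15):
    m=cv2.inRange(cv2.cvtColor(img,cv2.COLOR_RGB2HSV),lo,hi)
    n,_,st,ce=cv2.connectedComponentsWithStats(m)
    return [(ce[i].round(1),st[i]) for i in range(1,n) if st[i,4]>=amin]
def proj(n,P):
    c=r.calibration(n);K=np.array([[c["fx"],0,c["cx"]],[0,c["fy"],c["cy"]],[0,0,1]])
    return cv2.projectPoints(np.array(P,float),np.array(c["rvec"]),np.array(c["tvec"]),K,np.array([c["k1"],0,0,0.]))[0][:,0]
E
python3 - <<'E'
from h import *
T=cv2.imread("pics/top0.png")[:,:,::-1].copy();S=cv2.imread("pics/side0.png")[:,:,::-1].copy()
for n,f in(("top",T),("side",S)):
    print(n,"red",[(b[0],b[1].tolist()) for b in blobs(f,(0,180,100),(6,255,255))])
    print("orange",[(b[0],b[1].tolist()) for b in blobs(f,(7,180,120),(18,255,255))])
a=cv2.resize(T[90:250,110:370],None,fx=3,fy=3,interpolation=2)
cv2.imwrite("pics/c1.png",a[:,:,::-1])
b=cv2.resize(S[80:240,190:370],None,fx=3.5,fy=3.5,interpolation=2)
cv2.imwrite("pics/c2.png",b[:,:,::-1])
E
```

```text
top red [(array([132.1, 221.9]), [126, 215, 13, 14, 124]), (array([187.3, 220.4]), [181, 214, 13, 13, 117]), (array([247.1, 244. ]), [224, 234, 46, 23, 217]), (array([190.3, 266.1]), [187, 262, 8, 9, 55])]
orange [(array([304. , 180.1]), [297, 174, 15, 14, 175])]
side red [(array([181.7, 250.4]), [174, 243, 16, 15, 184]), (array([118.2, 262.3]), [110, 255, 17, 16, 199]), (array([253.8, 276.3]), [227, 261, 54, 32, 301]), (array([192.1, 303. ]), [186, 297, 13, 12, 110])]
orange [(array([303.8, 179.9]), [296, 173, 17, 15, 190])]
```

View pics/c1.png

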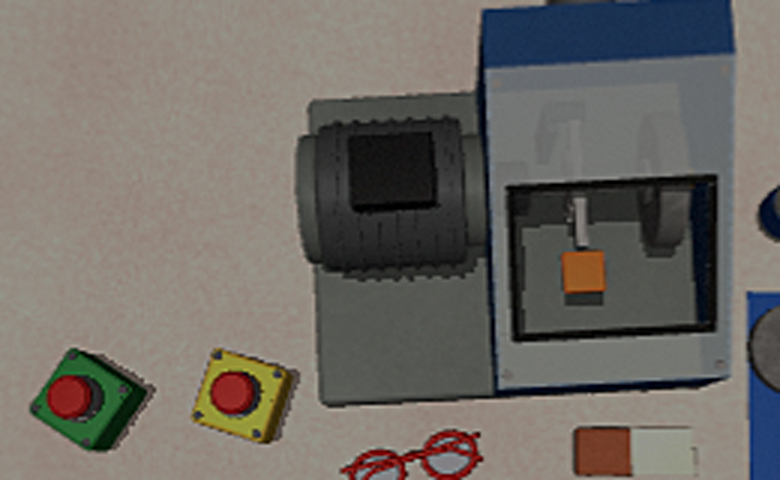

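View pics/c2.png

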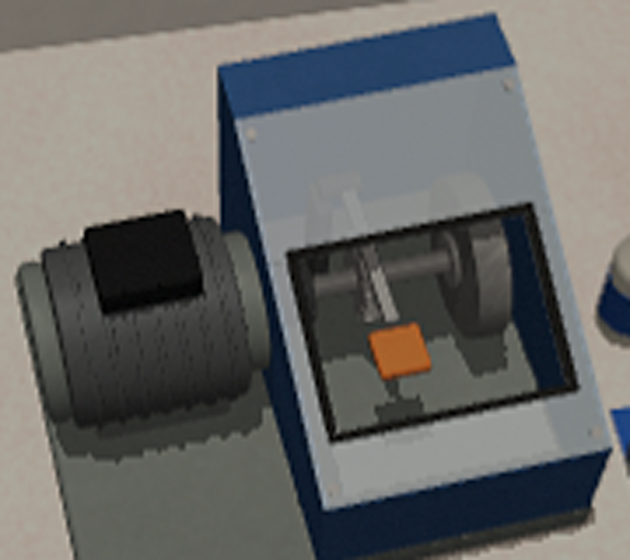

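The crops confirm the yellow box: its red button is at crop (234,393). They also show the window frame corners and the orange pad. Next I triangulate.

```bash
python3 - <<'E'
from h import *
np.set_printoptions(precision=4,suppress=True)
A=[(506,186),(717,175),(716,330),(514,342)];B=[(287,252),(533,203),(579,388),(331,441)]
P=[]
for a,b in zip(A,B):
    p,e=tri((110+(a[0]+.5)/3-.5,90+(a[1]+.5)/3-.5),(190+(b[0]+.5)/3.5-.5,80+(b[1]+.5)/3.5-.5));P.append(p);print(p,e)
P=np.array(P);c=P.mean(0);y=(P[0]+P[3]-P[1]-P[2])/2;x=(P[0]+P[1]-P[2]-P[3])/2
print("win",c,"yaw y",np.degrees(np.arctan2(-y[0],y[1])),"yaw x",np.degrees(np.arctan2(x[1],x[0])),np.linalg.norm(y),np.linalg.norm(x),np.hypot(x[0],x[1]))
p,e=tri((304,180.1),(303.8,179.9));print("pad",p,e, onz("top",(304,180.1),.150),onz("side",(303.8,179.9),.150))
p,e=tri((187.3,220.4),(181.7,250.4));print("btn",p,e,onz("top",(187.3,220.4),.092),onz("side",(181.7,250.4),.092))
R=cv2.Rodrigues(np.array(r.get_obs()["orientation"]))[0];print(R)
E
```

```text
[ 0.6204 -0.0643  0.1947] 0.0027767143462090953
[ 0.6335 -0.2365  0.1944] 0.002082714613478341
[ 0.5114 -0.2449  0.1494] 0.0014010216559065167
[ 0.4968 -0.0744  0.151 ] 0.0006051977987187096
win [ 0.5655 -0.155   0.1724] yaw y 4.62608152603106 yaw x 4.298014267803826 0.17189574355493417 0.13095627059397005 0.12322635757378614
pad [ 0.5593 -0.1329  0.1486] 0.0016574425392061394 [ 0.5592 -0.1319  0.15  ] [ 0.5583 -0.1334  0.15  ]
btn [0.4527 0.1746 0.0839] 0.0012309008088762369 [0.4523 0.1736 0.092 ] [0.4488 0.1732 0.092 ]
[[ 0.9448  0.3276 -0.0007]
 [ 0.3276 -0.9448  0.0015]
 [-0.0001 -0.0017 -1.    ]]
```

>>> carry_out(
  moves=[
    [0.035,-0.026,-0.0095,0.032,0],
    [0.07,-0.052,-0.019,0.064,0],
    [0.106,-0.077,-0.0285,0.096,0],
    [0.141,-0.103,-0.038,0.128,0],
    [0.176,-0.129,-0.0475,0.16,0],
    [0.212,-0.155,-0.057,0.192,0],
    [0.247,-0.181,-0.0665,0.224,0],
    [0.282,-0.206,-0.076,0.255,0],
  ],
)

```text
clock: 0.9
tcp_pos: [0.4207, -0.3489, 0.4809]
orientation: [-3.139, -0.122, 0.001]
contact_force: [0.6, -0.1, -0.8]
grip_width: -0.0001
gripper_force: 0.0
```

>>> carry_out(
  moves=[
    [0.0104,-0.0467,0,0,0],
    [0.0208,-0.0935,0,0,0],
    [0.031,-0.14,0,0,0],
    [0.0415,-0.187,0,0,0],
    [0.052,-0.234,0,0,0],
    [0.0625,-0.28,0,0,0],
    [0.073,-0.327,0,0,0],
    [0.083,-0.374,0,0,0],
  ],
)

```text
clock: 1.7
tcp_pos: [0.4731, 0.0305, 0.4806]
orientation: [3.139, 0.123, 0.0]
contact_force: [1.1, -0.9, -0.1]
grip_width: -0.0001
gripper_force: 0.0
```

>>> carry_out(
  moves=[
    [-0.0036,-0.048,0,0,0],
    [-0.0072,-0.096,0,0,0],
    [-0.0108,-0.1443,0,0,0],
    [-0.0108,-0.1443,0.04,0,0],
    [-0.0108,-0.1443,0.08,0,0],
    [-0.0108,-0.1443,0.12,0,0],
    [-0.0108,-0.1443,0.16,0,0],
    [-0.0108,-0.1443,0.16,0,0],
  ],
)

```text
clock: 2.5
tcp_pos: [0.4492, 0.1704, 0.3162]
orientation: [3.136, 0.124, -0.015]
contact_force: [-1.3, 0.6, 0.2]
grip_width: 0.0005
gripper_force: 0.0
```

```bash
python3 - <<'E'
from h import *
f=r.grab_frame("side");g=r.grab_frame("top")
o=r.get_obs();print(o["tcp_pos"]);t=np.array(o["tcp_pos"])-[0,0,.173];print("tip proj",proj("side",[t]),proj("top",[t]))
a=cv2.resize(f[180:310,110:290],None,fx=3,fy=3);b=cv2.resize(g[180:310,130:310],None,fx=3,fy=3)[:,:255]
cv2.imwrite("pics/p1.png",np.hstack([a,b])[:,:,::-1])
E
```

```text
[0.45136027 0.17174206 0.32100848]
tip proj [[179.01929313 239.18211606]] [[183.80085028 219.20332476]]
```

View pics/p1.png

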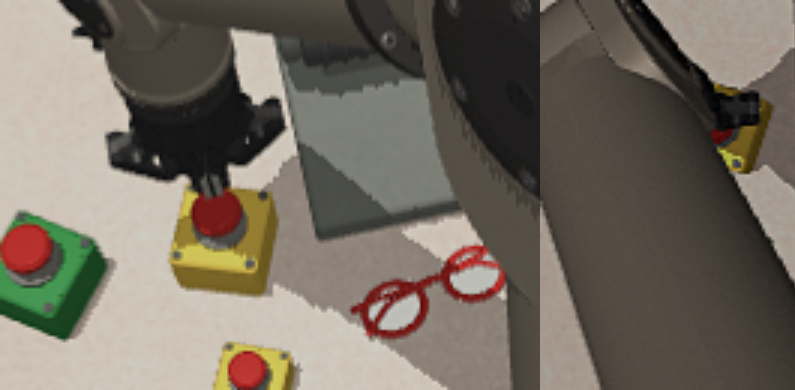

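>>> carry_out(
  moves=[
    [0,0,0.02,0,0],
    [0,0,0.04,0,0],
    [0,0,0.05,0,0],
    [0,0,0.054,0,0],
    [0,0,0.057,0,0],
    [0,0,0.06,0,0],
    [0,0,0.062,0,0],
    [0,0,0.062,0,0],
  ],
)

```text
clock: 3.4
tcp_pos: [0.4518, 0.1719, 0.2599]
orientation: [-3.139, -0.123, -0.003]
contact_force: [-0.4, -0.9, 3.6]
grip_width: 0.0
gripper_force: 1.6
```

```bash
python3 - <<'E'
from h import *
o=r.get_obs();print(o["tcp_pos"],o["contact_force"])
c0=np.array([.4514,.1717,.321]);n=np.array([.997,.0775,0])
for uv in((153.5,239.3),(197.5,232.8),(180,246)):
    O,d=ray("side",uv);s=((c0-O)@n)/(d@n);p=O+s*d;print(p-c0)
E
```

```text
[0.45182298 0.17186169 0.25985317] [-0.44818837 -0.85937748  3.56265666]
[-0.00406466  0.05228994 -0.14715565]
[ 0.0033278  -0.04281047 -0.1610918 ]
[-2.04577067e-04  2.63178498e-03 -2.08930627e-01]
```

>>> carry_out(
  moves=[
    [0,0,0.001,0,0],
    [0,0,0.002,0,0],
    [0,0,0.003,0,0],
    [0,0,0.004,0,0],
    [0,0,0.005,0,0],
    [0,0,0.006,0,0],
    [0,0,0.006,0,0],
    [0,0,0.006,0,0],
  ],
)

```text
clock: 4.2
tcp_pos: [0.4519, 0.1726, 0.2588]
orientation: [3.136, 0.123, 0.007]
contact_force: [-19.3, -9.2, 69.7]
grip_width: -0.0004
gripper_force: 34.5
```

>>> carry_out(
  moves=[
    [0,0,-0.048,0,0],
    [0,0,-0.096,0,0],
    [0,0,-0.144,0,0],
    [0,0,-0.19,0,0],
    [0,0,-0.228,0,0],
    [0.012,0.047,-0.228,0,0],
    [0.024,0.094,-0.228,0,0],
    [0.036,0.141,-0.228,0,0],
  ],
)

```text
clock: 5.0
tcp_pos: [0.4984, 0.0326, 0.482]
orientation: [3.139, 0.126, 0.004]
contact_force: [0.6, -0.0, -0.3]
grip_width: 0.0001
gripper_force: 0.0
```

```bash
python3 - <<'E'
from h import *
f=r.grab_frame("side");o=r.get_obs();print(o["tcp_pos"],o["orientation"],o["contact_force"])
print([(b[0],b[1].tolist()) for b in blobs(f,(0,180,100),(6,255,255))])
print(proj("side",[[.451,.1735,.094],[.451,.1735,.086]]))
E
```

```text
[0.50058832 0.023476   0.48124024] [3.13536233 0.1075212  0.00340976] [ 2.15628928 -7.56182705 -0.56179297]
[(array([182. , 251.7]), [174, 244, 17, 16, 190]), (array([118.3, 262.4]), [110, 255, 17, 16, 203]), (array([252.5, 276.8]), [227, 261, 54, 32, 287]), (array([192.2, 303.1]), [186, 297, 13, 13, 114])]
[[181.39604467 249.20294422]
 [181.84147714 250.58267616]]
```

```bash
python3 - <<'E'
from h import *
for _ in range(3):
    g=r.grab_frame("side");o=r.get_obs();print(o["tcp_pos"],o["orientation"],o["contact_force"],o["joints"].round(3))
E
```

```text
[0.49969962 0.02680242 0.48095191] [3.13714090e+00 1.06508112e-01 1.60904344e-03] [-0.39963854  1.29657222  0.28008861] [ 0.211  0.147 -0.432  1.844  0.07   1.165 -1.747]
[0.49892442 0.03042989 0.48095002] [3.13901556e+00 1.12792016e-01 8.29762658e-04] [-0.01608732  1.11384966 -0.54363041] [ 0.208  0.147 -0.436  1.844  0.068  1.165 -1.75 ]
[0.49839072 0.03296692 0.48097501] [-3.13893348e+00 -1.19355399e-01 -6.06373673e-04] [0.87888967 0.91923524 0.35682921] [ 0.206  0.146 -0.439  1.845  0.067  1.165 -1.75 ]
```

>>> carry_out(
  moves=[
    [0.0111,0.0436,0,0,0],
    [0.0222,0.0872,0,0,0],
    [0.0333,0.1308,0,0,0],
    [0.0444,0.1744,0,0,0],
    [0.0444,0.1744,0.03,0,0],
    [0.0444,0.1744,0.06,0,0],
    [0.0444,0.1744,0.09,0,0],
    [0.0444,0.1744,0.1,0,0],
  ],
)

```text
clock: 6.0
tcp_pos: [0.5555, -0.1344, 0.3781]
orientation: [-3.137, -0.128, 0.007]
contact_force: [-0.3, 0.4, 0.1]
grip_width: -0.0
gripper_force: 0.0
```

```bash
python3 - <<'E'
from h import *
for _ in range(4): f=r.grab_frame("side")
g=r.grab_frame("top")
o=r.get_obs();print(o["tcp_pos"],o["orientation"],o["contact_force"]);t=np.array(o["tcp_pos"])-[0,0,.173];print("tip proj",proj("side",[t]),proj("top",[t]))
a=cv2.resize(f[80:240,190:370],None,fx=3,fy=3)[:,:540];b=cv2.resize(g[90:250,250:370],None,fx=3,fy=3)[:,:260]
cv2.imwrite("pics/p2.png",np.hstack([a,b])[:,:,::-1])
E
```

```text
[ 0.55702323 -0.13586186  0.38253786] [3.1386794  0.12507717 0.00451664] [ 0.20067809  0.02997907 -0.16215044]
tip proj [[307.12456596 166.50448074]] [[308.5599264  176.58853089]]
```

View pics/p2.png

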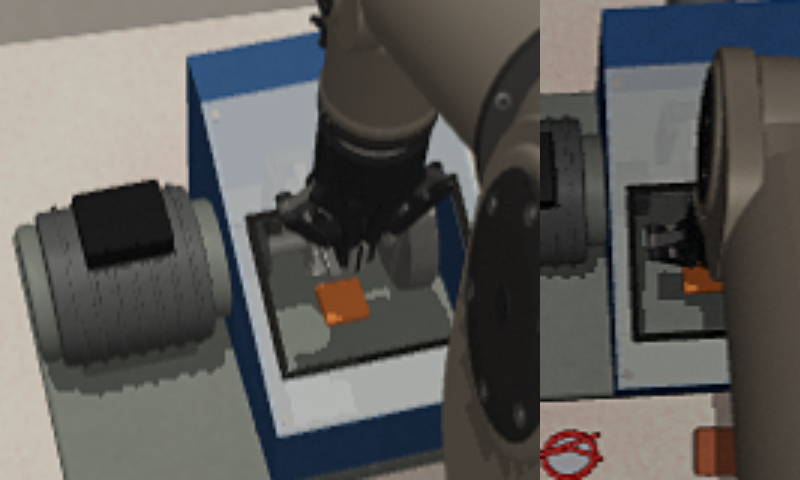

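The fingertips are above and behind the pad in the side view, at crop (350,268), and in line with the projection. The window clears them, so I shift 4 mm right and go in.

>>> carry_out(
  moves=[
    [0,0.004,0,0,0],
    [0,0.004,0.012,0,0],
    [0,0.004,0.024,0,0],
    [0,0.004,0.036,0,0],
    [0,0.004,0.046,0,0],
    [0,0.004,0.054,0,0],
    [0,0.004,0.06,0,0],
    [0,0.004,0.06,0,0],
  ],
)

```text
clock: 7.05
tcp_pos: [0.5565, -0.1403, 0.3202]
orientation: [-3.139, -0.124, 0.002]
contact_force: [-2.2, -0.8, 4.9]
grip_width: -0.0001
gripper_force: 2.4
```

```bash
python3 - <<'E'
from h import *
for _ in range(4): f=r.grab_frame("side")
g=r.grab_frame("top")
o=r.get_obs();print(o["tcp_pos"],o["orientation"],o["contact_force"],o["moment"])
a=cv2.resize(f[80:240,190:370],None,fx=3,fy=3)[:,:540];b=cv2.resize(g[90:250,250:370],None,fx=3,fy=3)[:,:260]
cv2.imwrite("pics/p3.png",np.hstack([a,b])[:,:,::-1])
E
```

```text
[ 0.55634771 -0.14030294  0.32103605] [-3.13913255e+00 -1.23772452e-01  7.24064429e-04] [-4.12836542  0.46638996  3.38929688] [0.18751824 0.74504312 0.02358066]
```

View pics/p3.png

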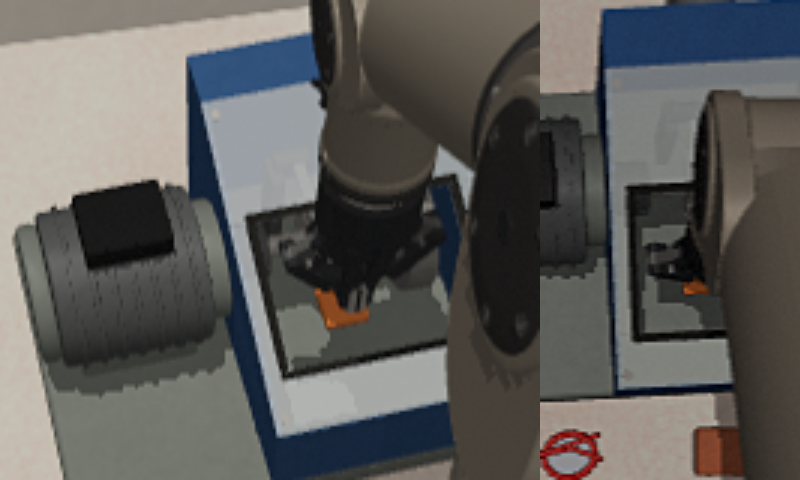

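Contact with the pad is at about 4 N. The tip is on the pad at crop (352,303), and the knuckles are clear of the rubber edge by about 12 mm. Now I press.

>>> carry_out(
  moves=[
    [0,0,0.003,0,0],
    [0,0,0.006,0,0],
    [0,0,0.009,0,0],
    [0,0,0.012,0,0],
    [0,0,0.014,0,0],
    [0,0,0.016,0,0],
    [0,0,0.016,0,0],
    [0,0,0.016,0,0],
  ],
)

```text
clock: 8.1
tcp_pos: [0.5576, -0.1402, 0.306]
orientation: [3.139, 0.124, 0.006]
contact_force: [-1.4, 1.1, 8.5]
grip_width: 0.0001
gripper_force: 4.0
```

>>> carry_out(
  moves=[
    [0,0,0.001,0,0],
    [0,0,0.002,0,0],
    [0,0,0.003,0,0],
    [0,0,0.003,0,0],
    [0,0,0.003,0,0],
    [0,0,0.003,0,0],
    [0,0,0.003,0,0],
    [0,0,0.003,0,0],
  ],
)

```text
clock: 8.9
tcp_pos: [0.5577, -0.1402, 0.3044]
orientation: [3.138, 0.124, 0.007]
contact_force: [-5.2, 1.2, 18.3]
grip_width: -0.0002
gripper_force: 9.3
```

>>> carry_out(
  moves=[
    [0,0,0.001,0,0],
    [0,0,0.001,0,0],
    [0,0,0.001,0,0],
    [0,0,0.001,0,0],
    [0,0,0.001,0,0],
    [0,0,0.001,0,0],
    [0,0,0.001,0,0],
    [0,0,0.001,0,0],
  ],
)

```text
clock: 9.7
tcp_pos: [0.5578, -0.1402, 0.3041]
orientation: [3.138, 0.124, 0.007]
contact_force: [-7.7, 2.0, 23.6]
grip_width: 0.0002
gripper_force: 12.3
```

```bash
python3 - <<'E'
from h import *
f=r.grab_frame("side");g=r.grab_frame("top")
o=r.get_obs();print(o["tcp_pos"],o["contact_force"],o["moment"])
a=cv2.resize(f[80:240,190:370],None,fx=3,fy=3)[:,:540];b=cv2.resize(g[90:250,250:370],None,fx=3,fy=3)[:,:260]
cv2.imwrite("pics/p4.png",np.hstack([a,b])[:,:,::-1])
E
```

```text
[ 0.55772983 -0.14013085  0.3040768 ] [-7.66456073  2.46799127 23.5948031 ] [0.4843182  1.46629356 0.02485754]
```

View pics/p4.png

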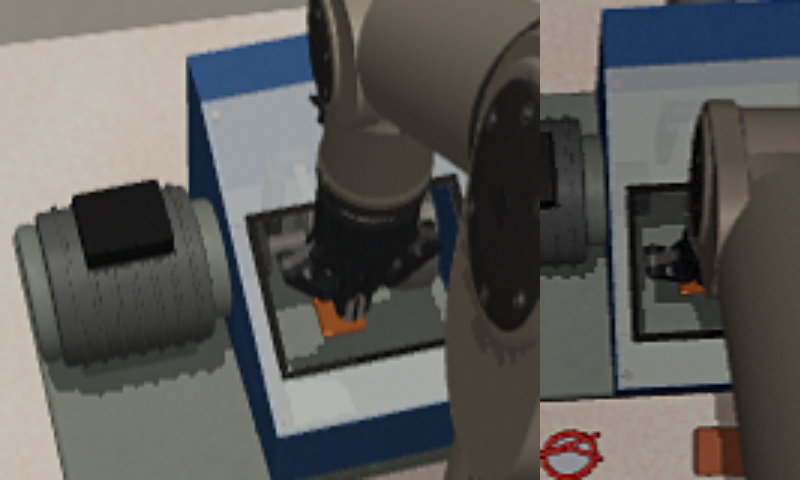

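The pad is down and the fingers carry the whole load: 24 N against a 9 N spring, so the lever is on its stop. Tip height is 0.131 m as expected, and the gripper is clear of the window edge.

```bash
python3 -c "
from bench import r
print(r.hand_in())"
```

```text
the job is handed in; nothing more can be done
None
```

The stop button was pushed fully in first, and I handed in at about 9.8 s with the fingertips still holding the spindle-lock lever at its stop; I saw no contact with the guard, the wheel or the loose things (the hand-in gave no verdict).

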